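Return the weighing kit to its matching trays

ROBOT

A 7-joint arm with a two-finger parallel gripper is mounted at the origin on a cart in front of the work surface, level with it; the furniture and walls round the work are solid. World frame = base frame: x ahead of the robot, y to its left, z up, the work surface at z = 0. Lengths are in m, angles in rad, forces in N, time in s.
With the tool pointing down it reaches from about 0.425 to 0.8 m from the base axis. Payload 8.3 kg.
Tool frame: the origin (TCP) lies midway between the tips of the shut fingers; the grasp point (between the pads) lies env.hold_point_z behind it (env.hold_point_z is the distance from the TCP to the grasp point, in m); z points along the fingers, y is the line along which they close (so a half turn about z gives the same grasp; the last joint's range is limited). The gripper opens to 85 mm and grips with 20 to 120 N. Pads are 22 mm wide; open, the fingers measure 114 mm over their backs; the gripper's body (76 mm by 85 mm) begins 54 mm behind the grasp point. The pads swing forward as they close: fully open they stand 13 mm farther back than shut.
Start: joints at [-1.347, 0.383, 0.016, 1.37, -0.006, 1.388, -0.046], TCP at [0.177, 0.599, 0.231] pointing down, gripper open.
Joint ranges: [-2.95, 2.95], [-0.25, 2.06], [-1.52, 1.56], [0.18, 2.33], [-1.44, 4.58], [0.02, 2.06], [-3.01, 3.01]. Speed limits (rad/s): [2.39, 2.39, 3.01, 3.01, 3.14, 3.14, 3.14].

INTERFACE

Orientations are given as a unit quaternion [x, y, z, w].
In Python, from plant import env gives the robot as it stands.
- The arm moves only by the shell command python3 -m pendant 'ROWS'. ROWS is JSON, one flat list of numbers, 7 for each row, row after row: the turn, a rotation vector about the tool's x, y, z in units of pi/2 rad (1.0 is pi/2 rad), then the shift along the tool's x, y, z in units of 0.15 m (1.0 is 0.15 m), then the gripper's target within -1 to 1 (shut at 1, half-way at 0, fully open at -1). A call has 1 to 5 rows; each row is the pose to reach, as a shift and turn from the pose commanded when the call began, along the tool's axes at that moment; what a row does not reach only later rows make up. A row lasts 1/12 s, in which the tool goes at most 41.7 mm and 7.16 degrees, less where a joint would pass 70% of its speed; a pose out of reach is approached as far as the arm can. A call with a number of a shift or a turn outside -1 to 1 is refused whole. A call with a gripper value outside its range is refused whole. The fingers move at their own pace and stop on an object; the grip force is fixed at half the most. Time passes only in rows, so rows that repeat a pose let the fingers close. It gives the time, the measured TCP pose, the force, the opening and the grip force at its end, in the units of the state.
- env.get_obs(): the state, without advancing time (a new reading comes with each control period).
- env.capture(name): name is "scene" or "top"; returns a dict with "color" (384x512x3 uint8, red, green, blue), "fx", "fy", "cx", "cy" (pixels), "k1" (the pictures are not rectified: a ray, as slopes to the right and down, at radius r is drawn at 1 + k1 r^2 times it, then the intrinsics apply), "rvec" (rotation vector, rad) and "tvec" (3), from world to camera coordinates, as OpenCV has them. Camera axes: x right, y down, z forward; pixel columns grow to the right and rows downward; lengths in m; the calibration is good to about 2 mm. A picture is of the moment at which its call begins. There is no depth.
- env.finish_job(): hands the job in; it is judged then, once.
The state is a dict: "time_s": time; "q": joint angles; "qvel": joint speeds; "joint_torque": joint torques, N m; "eef_pos": TCP position; "orientation": TCP orientation; "contact_force": force on the tool from outside, world axes, zero at the start; "ft_torque": the same for the moment, N m; "finger_gap": finger opening in m; "grasp_force": force on a finger pad.
Only numpy, scipy, OpenCV 4.12 (cv2) and the standard library are available. Lean on these libraries where they do the work, as an engineer would, in place of code of your own. Each camera call takes 0.05 s, during which the arm holds its last target. There are 200 camera calls.

TASK

Put the weighing kit back: set the wide steel cup, the cream jar, the check weight and the little carton each flat and reasonably centred inside the rim of the low grey tray that matches it (smallest round tray for the weight, middle one for the wide cup, largest for the jar, the rectangular one for the carton). Nest the narrow steel cup inside the wide cup, fully down on its floor. Leave everything upright, released and at rest.

Things in the scene. Friction and masses are not known exactly. Their poses are not given: they have to be found in the camera images.
- wide_cup: Wide, short open steel cup, loose, standing upright: 50 mm high; outside tapers from 40 mm diameter at the foot to 57 mm at 34 mm height, then a straight collar 62 mm in diameter from 36 mm to 50 mm height, to be gripped from above across its outside. Wall 2.5 mm, inner floor 4 mm above the underside (about 37 mm across), mouth 57 mm. About 90 g. Origin: centre of its underside, z up along the cup's axis.
- narrow_cup: Narrow, tall open steel cup, loose, standing upright: 66 mm high; outside tapers from 30 mm diameter at the foot to 45 mm at 42 mm height, then a straight collar 48 mm in diameter from 44 mm to 66 mm height, to be gripped near its top from above. Wall 2.5 mm. About 70 g. Nested in the wide cup its foot rests on that cup's inner floor and its rim stands 20 mm above the wide cup's rim. Origin: centre of its underside, z up along the cup's axis.
- cream_jar: Small white round cream jar with a fixed lid, loose, upright: 51 mm diameter, 27 mm high, about 50 g (the smaller flat white disc, 41 mm across and only 9 mm thick, is not part of the kit). Origin: centre of its underside, z up.
- check_weight: Bell-shaped beige 200 g check weight with a knob on top, loose, upright: 30 mm diameter, 44 mm high; can be gripped as a 30 mm cylinder. Origin: centre of its underside, z up.
- strip_box: Little flat white carton, loose, lying flat: 44 mm along its x, 62 mm along its y, 16 mm high, about 40 g. Origin: centre of its underside, z up.
- cup_seat: Origin: centre of its underside on the table, z up. Fixed flat grey plastic locating tray, 6 mm high in all: a dark floor 3 mm above the table with a low rim standing 3 mm above that floor, 6 mm wide. The middle round one, for the wide cup: inside diameter 56 mm, outside 68 mm.
- jar_seat: Origin: centre of its underside on the table, z up. Fixed flat grey plastic locating tray, 6 mm high in all: a dark floor 3 mm above the table with a low rim standing 3 mm above that floor, 6 mm wide. The largest round one, for the cream jar: inside diameter 67 mm, outside 79 mm.
- weight_seat: Origin: centre of its underside on the table, z up. Fixed flat grey plastic locating tray, 6 mm high in all: a dark floor 3 mm above the table with a low rim standing 3 mm above that floor, 6 mm wide. The smallest round one, for the check weight: inside diameter 46 mm, outside 58 mm.
- box_seat: Origin: centre of its underside on the table, z up. Fixed flat grey plastic locating tray, 6 mm high in all: a dark floor 3 mm above the table with a low rim standing 3 mm above that floor, 6 mm wide. The rectangular one, for the carton: inside 60 mm along its x by 78 mm along its y, outside 72 by 90 mm; the carton fits only with its long side along the tray's long side, either way round.
There are look-alikes about, which are no part of the job. Several things have the shape of the strip_box; the one meant has the colours described above.

How it is judged:
At the end, for the whole second after the job is handed in: Wide cup, jar, weight and carton each flat on their own tray floor (underside under 5.2 mm above the table), under 12 mm off its centre; narrow cup in the wide cup, under 8 mm off its axis, underside under 6.5 mm above the wide cup's; all upright within 0.05 rad, slower than 0.02 m/s (horizontal distance between wide_cup and cup_seat below 0.012 m and z of wide_cup in the frame of cup_seat below 0.0052 m and horizontal distance between cream_jar and jar_seat below 0.012 m and z of cream_jar in the frame of jar_seat below 0.0052 m and horizontal distance between check_weight and weight_seat below 0.012 m and z of check_weight in the frame of weight_seat below 0.0052 m and horizontal distance between strip_box and box_seat below 0.012 m and z of strip_box in the frame of box_seat below 0.0052 m and horizontal distance between narrow_cup and wide_cup below 0.008 m and z of narrow_cup in the frame of wide_cup below 0.0065 m and angle between each of wide_cup, cream_jar, check_weight, strip_box, narrow_cup's own z axis and vertical below 0.05 rad and linear speed of each of wide_cup, cream_jar, check_weight, strip_box, narrow_cup below 0.02 m/s); the robot touches nothing.
It also fails if it takes over 109 s, if anything falls off the work surface, if the arm or the gripper's body presses on something with over 40 N, if the wrist force passes 120 N, or if a joint passes its speed limit or range.

## Working session

There is one attempt and no reset: what is moved stays moved. The work goes in short steps, Python scripts to look and compute and a shell command to move; the robot and the scene stay as the last step left them, time stands still between calls to the robot, and variables do not carry over. Pictures are saved under pics/ and viewed, at most 14 in all, crops included, and the job is handed in when it is done.

```bash
mkdir -p pics; ls; python3 - <<'E'
from plant import env
import cv2
for n in("scene","top"):
    c=env.capture(n); cv2.imwrite(f"pics/{n}0.png",cv2.cvtColor(c["color"],cv2.COLOR_RGB2BGR))
    print({k:v for k,v in c.items() if k!="color"})
o=env.get_obs(); print(o["eef_pos"],o["orientation"],o["finger_gap"],env.hold_point_z,o["time_s"])
E
```

```text
pics
{'fx': 358.4570761978647, 'fy': 358.4570761978647, 'cx': 253.9166265609949, 'cy': 194.04035750607946, 'k1': 0.007176051801880043, 'rvec': array([ 2.03224079, -1.03973934,  0.49500532]), 'tvec': array([-0.32105929,  0.30115399,  0.53671329])}
{'fx': 367.9717857136617, 'fy': 367.9717857136617, 'cx': 254.92278131197227, 'cy': 189.08284703759088, 'k1': -0.058068997516872535, 'rvec': array([ 2.15809651, -2.176668  ,  0.17469597]), 'tvec': array([-0.01499941,  0.55321789,  1.03019736])}
[0.1766672  0.5990274  0.23036269] [ 1.42905038e-01  9.89735991e-01 -8.97973375e-04 -1.04804437e-04] 0.08530184836395867 0.0187 0.1
```

View pics/top0.png

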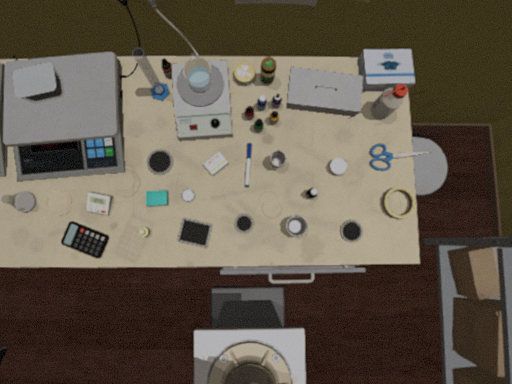

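View pics/scene0.png

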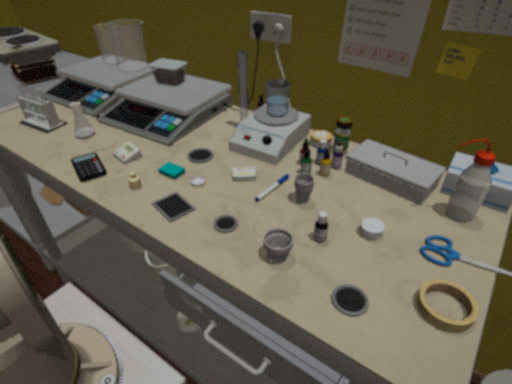

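The top view shows three dark round trays at (160,162), (244,224) and (351,231), with the rectangular tray at (195,233). The wide cup is at (295,227), the narrow cup at (277,159), the jar at (338,166), the weight at (144,232), and the white carton candidates at (215,162) and (98,203). Next I'll measure positions and enlarge the view.

```bash
cat > h.py <<'E'
from plant import env
import cv2, numpy as np
from scipy.spatial.transform import Rotation as R
def cam(n):
    c=env.capture(n); c["R"]=R.from_rotvec(c["rvec"]).as_matrix(); c["bgr"]=cv2.cvtColor(c["color"],cv2.COLOR_RGB2BGR); return c
def ray(c,uv):
    d=np.array([(uv[0]-c["cx"])/c["fx"],(uv[1]-c["cy"])/c["fy"]]); s=d.copy()
    for _ in range(8): s=d/(1+c["k1"]*(s@s))
    return -c["R"].T@c["tvec"], c["R"].T@np.array([s[0],s[1],1])
def at(c,uv,z):
    o,d=ray(c,uv); return o+d*(z-o[2])/d[2]
def proj(c,p):
    q=c["R"]@np.asarray(p)+c["tvec"]; s=q[:2]/q[2]; s=s*(1+c["k1"]*(s@s)); return s*c["fx"]+[c["cx"],c["cy"]]
def rect(c,x0,x1,y0,y1,z=0,s=1000):
    "orthographic view of plane z: row grows with -x, col with -y, s px per m"
    xs=np.linspace(x1,x0,int((x1-x0)*s)); ys=np.linspace(y1,y0,int((y1-y0)*s))
    X,Y=np.meshgrid(xs,ys,indexing="ij")
    q=np.stack([X,Y,np.full_like(X,z)],-1)@c["R"].T+c["tvec"]; p=q[...,:2]/q[...,2:]
    p=p*(1+c["k1"]*(p**2).sum(-1,keepdims=True))
    m=(p*c["fx"]+[c["cx"],c["cy"]]).astype(np.float32)
    return cv2.remap(c["bgr"],m,None,cv2.INTER_CUBIC)
def tomove(target,yaw=None):
    "units for the move: shift of TCP to target (world), in tool axes"
    o=env.get_obs(); T=R.from_quat(o["orientation"])
    d=T.inv().apply(np.asarray(target)-o["eef_pos"])/0.15
    y=T.as_matrix()[:,1]; return d.round(3), np.degrees(np.arctan2(y[1],y[0])).round(2)
E
python3 - <<'E'
from h import *
c=cam("top"); g=cv2.cvtColor(c["bgr"],cv2.COLOR_BGR2GRAY)
m=(g<75).astype(np.uint8)
for n,(u,v) in dict(A=(160,162),B=(244,224),C=(351,231),D=(195,233)).items():
    w=np.zeros_like(m); w[v-18:v+19,u-20:u+21]=m[v-18:v+19,u-20:u+21]
    k,l,st,ce=cv2.connectedComponentsWithStats(w); i=1+st[1:,4].argmax()
    pts=np.array([at(c,(x,y),.003)[:2] for y,x in np.argwhere(l==i)],np.float32)
    mm=pts.mean(0); a=len(pts)
    r=cv2.minAreaRect(pts*1000)
    print(n,mm.round(4),"rect mm/deg",np.round(r[0],1),np.round(r[1],1),round(r[2],1))
for n,(u,v,z) in dict(wide=(295,227,.05),narrow=(277,159,.066),jar=(338,166,.027),weight=(144,232,.044),box1=(215,162,.016),box2=(98,203,.016)).items(): print(n,at(c,(u,v),z).round(3))
s=cam("scene")
def crop(c,u,v,h=16): return cv2.resize(c["bgr"][v-h:v+h,u-h:u+h],(192,192),interpolation=cv2.INTER_CUBIC)
t=[crop(c,*p) for p in [(295,227),(277,159),(338,166),(144,232)]]
b=[crop(c,*p) for p in [(215,162),(98,203),(188,195),(195,233)]]
d=[crop(s,*p) for p in [(243,173),(126,152),(135,181),(304,185)]]
cv2.imwrite("pics/m1.png",np.vstack([np.hstack(x) for x in(t,b,d)]))
E
```

```text
A [0.6438 0.2665] rect mm/deg [643.3 267.2] [60.6 58.3] 89.6
B [0.4569 0.0141] rect mm/deg [457.3  14.3] [39.6 39.6] 26.1
C [ 0.4301 -0.3069] rect mm/deg [ 431.  -306.3] [48.6 50.7] 87.8
D [0.4306 0.1591] rect mm/deg [430.9 158.8] [76.2 58.1] 76.6
wide [ 0.442 -0.132  0.05 ]
narrow [ 0.635 -0.083  0.066]
jar [ 0.622 -0.268  0.027]
weight [0.432 0.296 0.044]
box1 [0.638 0.098 0.016]
box2 [0.518 0.441 0.016]
```

View pics/m1.png

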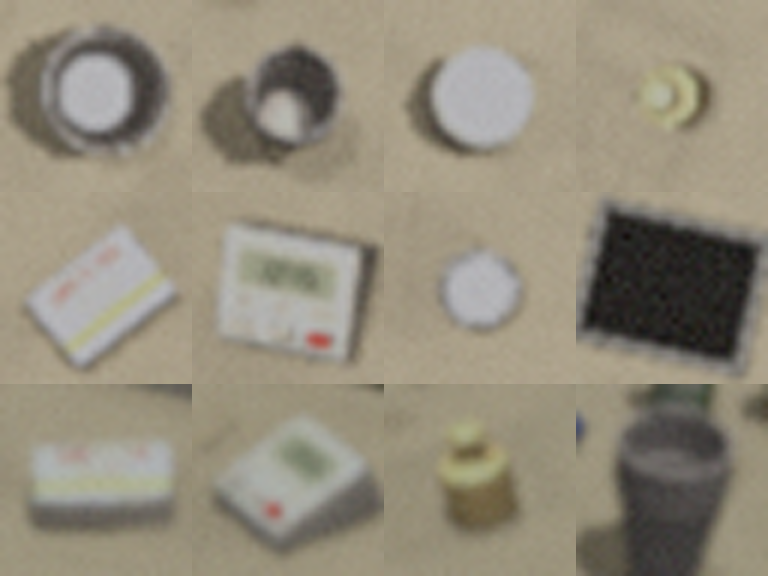

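The crops show box1, the white printed carton at (215,162). Box2 is a timer, so not ours. The cups, jar and weight are clear. Trays: jar=A, weight=B, cup=C, box=D. Now the object centres from masks.

```bash
cat > loc.py <<'E'
from h import *
def loc(c,n,u,v,z,f,h=16):
    B=c["bgr"][v-h:v+h+1,u-h:u+h+1]; b=cv2.resize(B,None,fx=4,fy=4,interpolation=cv2.INTER_CUBIC).astype(int)
    m=cv2.morphologyEx(f(b).astype(np.uint8),cv2.MORPH_OPEN,np.ones((5,5),np.uint8))
    k,l,st,ce=cv2.connectedComponentsWithStats(m); i=1+st[1:,4].argmax()
    cn=max(cv2.findContours((l==i).astype(np.uint8),0,2)[0],key=cv2.contourArea)[:,0]
    w=np.array([at(c,((x+.5)/4-.5+u-h,(y+.5)/4-.5+v-h),z)[:2] for x,y in cv2.convexHull(cn)[:,0]],np.float32)*1000
    (cx,cy),r=cv2.minEnclosingCircle(w); e=cv2.minAreaRect(w)
    print(n,"circ",round(cx,1),round(cy,1),"d",round(2*r,1),"rect",np.round(e[0],1),np.round(e[1],1),round(e[2],1))
gray=lambda b:(b[...,2]-b[...,0])<22
white=lambda b:((b[...,2]-b[...,0])<25)&(b.min(-1)>130)
yel=lambda b:(b[...,2]-b[...,0]>55)
E
python3 - <<'E'
from loc import *
c=cam("top")
for a in [("wide",295,227,.05,gray),("narrow",277,159,.066,gray),("jar",338,166,.027,white),("weight",144,232,.025,yel),("box",215,162,.016,white),("tray",195,233,.006,gray,24),("C",351,231,.006,gray),("B",244,224,.006,gray),("A",160,162,.006,gray)]: loc(c,*a)
for p in [(295,210),(295,240),(144,232),(140,232),(130,245)]: print(c["bgr"][p[1],p[0]])
E
```

```text
wide circ 444.5 -134.3 d 67.0 rect [ 446.1 -133.8] [64.2 60.7] 88.4
narrow circ 633.3 -84.3 d 57.2 rect [636.1 -82.9] [49.5 53.5] 21.9
jar circ 623.8 -270.1 d 53.4 rect [ 623.5 -269.9] [51.1 51.7] 63.1Traceback (most recent call last):
  File "<stdin>", line 3, in <module>
  File "loc.py", line 5, in loc
    k,l,st,ce=cv2.connectedComponentsWithStats(m); i=1+st[1:,4].argmax()
                                                       ~~~~~~~~~~~~~~~^^
ValueError: attempt to get argmax of an empty sequence
```

```bash
python3 - <<'E'
from loc import *
c=cam("top")
for p in [(144,232),(142,231),(146,233),(130,245)]: print(c["bgr"][p[1],p[0]])
yel=lambda b:(b[...,2]-b[...,0]>52)&(b[...,1]>135)
for a in [("box",215,162,.016,white),("tray",195,233,.006,gray,20),("C",351,231,.006,gray),("B",244,224,.006,gray),("A",160,162,.006,gray),("weight",144,232,.03,yel,8)]:
    try: loc(c,*a)
    except Exception as e: print(a[0],e)
for n,t in dict(weight=(.432,.296,.15),).items(): print(n,tomove(t))
E
```

```text
[107 135 142]
[162 182 179]
[139 176 182]
[132 154 164]
box circ 641.7 101.0 d 69.8 rect [642.2 101. ] [33.1 65.5] 38.7
tray circ 430.9 158.0 d 111.9 rect [430.5 158.4] [91.  72.6] 76.6
C circ 430.5 -305.2 d 68.6 rect [ 430.6 -305.1] [66.5 65.3] 87.4
B circ 457.0 13.9 d 58.4 rect [456.6  14. ] [56.3 57.2] 44.6
A circ 642.9 265.2 d 79.4 rect [642.7 265. ] [77.4 77.4] 1.7
weight attempt to get argmax of an empty sequence
weight (array([-2.204, -1.458,  0.541]), np.float64(73.57))
```

```bash
python3 -m pendant '[0,0,0,-0.9,-0.6,0.15,-1, 0,0,0,-0.9,-0.6,0.15,-1, 0,0,0,-0.9,-0.6,0.15,-1, 0,0,0,-0.9,-0.6,0.15,-1]'
python3 -m pendant '[0,0,0,-0.9,-0.6,0.15,-1, 0,0,0,-0.9,-0.6,0.15,-1, 0,0,0,-0.9,-0.6,0.15,-1, 0,0,0,-0.9,-0.6,0.15,-1]'
python3 - <<'E'
from h import *
c=cam("top"); s=cam("scene")
print(at(s,(135,181),.022).round(3), at(c,(142,232),.042).round(3), at(c,(144,232),.02).round(3))
print(proj(s,(.433,.3,0)),proj(s,(.433,.3,.044)))
print(tomove((.433,.3,.1)),env.get_obs()["time_s"])
print("narrow",at(s,(304,176),.066).round(3),"box",at(s,(244,172),.016).round(3),"jar",at(s,(372,222),.027),"wide",at(s,(278,239),.05))
v=[cv2.resize(x["bgr"][y-50:y+50,u-60 if u>60 else 0:u+60 if u>60 else 120],(480,400),interpolation=cv2.INTER_CUBIC) for x,u,y in((c,144,232),(s,135,181))]
cv2.imwrite("pics/w1.png",cv2.resize(np.hstack(v),(800,333)))
E
```

```text
time_s: 0.63
eef_pos: [0.282, 0.473, 0.2084]
orientation: [0.143, 0.99, -0.0, 0.0]
contact_force: [2.0, 0.6, -0.7]
finger_gap: 0.0853
grasp_force: 0.0
time_s: 0.97
eef_pos: [0.3861, 0.3482, 0.1862]
orientation: [0.143, 0.99, 0.0, 0.0]
contact_force: [1.0, 0.5, 0.9]
finger_gap: 0.0853
grasp_force: 0.0
[0.424 0.292 0.022] [0.432 0.302 0.042] [0.432 0.302 0.02 ]
[137.50638038 185.12628197] [133.92634925 171.41651173]
(array([-0.359, -0.191,  0.573]), np.float64(72.91)) 1.0667
narrow [ 0.64  -0.081  0.066] box [0.627 0.092 0.016] jar [ 0.6230739  -0.26556854  0.027     ] wide [ 0.43919932 -0.13771347  0.05      ]
```

View pics/w1.png

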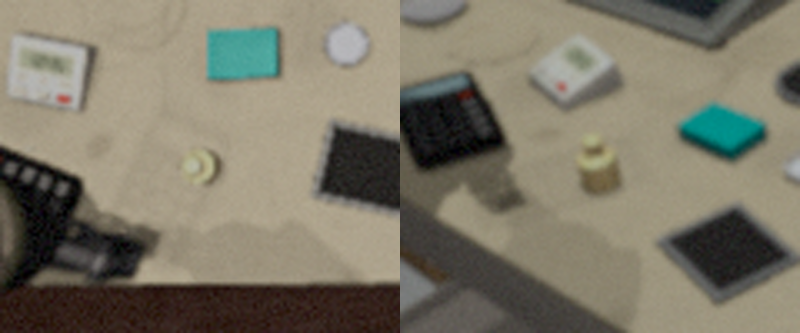

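The weight stands at crop (198,166), which is about (.430,.298), and the way to it is clear. I'll descend and grip.

```bash
python3 - <<'E'
from h import *
print(tomove((.430,.298,.004)))
E
```

```text
(array([-0.343, -0.208,  1.213]), np.float64(72.91))
```

```bash
python3 -m pendant '[0,0,0,-0.34,-0.21,0,-1, 0,0,0,-0.34,-0.21,0.3,-1, 0,0,0,-0.34,-0.21,0.6,-1, 0,0,0,-0.34,-0.21,0.6,-1]' | grep -v ori
python3 -m pendant '[0,0,0,0,0,0.25,-1, 0,0,0,0,0,0.45,-1, 0,0,0,0,0,0.61,-1, 0,0,0,0,0,0.61,-1, 0,0,0,0,0,0.61,1]'| grep -v ori
python3 -m pendant '[0,0,0,0,0,0,1, 0,0,0,0,0,0,1,0,0,0,0,0,0,1,0,0,0,0,0,0,1,0,0,0,0,0,0,1]'| grep -v ori
python3 -m pendant '[0,0,0,0,0,0,1, 0,0,0,0,0,0,1,0,0,0,0,0,0,1]'| grep -v ori
python3 -c "
from h import *
print(tomove((.457,.014,.1)))"
```

```text
time_s: 1.4
eef_pos: [0.4229, 0.3024, 0.091]
contact_force: [-1.5, -0.7, -0.9]
finger_gap: 0.0855
grasp_force: 0.0
time_s: 1.82
eef_pos: [0.4239, 0.3063, 0.0049]
contact_force: [-0.4, 0.7, 0.7]
finger_gap: 0.0756
grasp_force: 0.0
time_s: 2.23
eef_pos: [0.4257, 0.3068, 0.0066]
contact_force: [-1.4, -1.1, 8.1]
finger_gap: 0.0287
grasp_force: 58.6
time_s: 2.48
eef_pos: [0.4258, 0.3068, 0.0066]
contact_force: [-1.1, -1.1, 7.4]
finger_gap: 0.029
grasp_force: 58.6
(array([-0.753, -1.812, -0.626]), np.float64(73.57))
```

```bash
python3 -m pendant '[0,0,0,0,0,-0.15,1, 0,0,0,0,0,-0.4,1, 0,0,0,0,0,-0.65,1,0,0,0,0,0,-0.65,1]' | grep -v ori
python3 -m pendant '[0,0,0,-0.1,-0.2,0,1, 0,0,0,-0.2,-0.45,0,1, 0,0,0,-0.3,-0.7,0,1,0,0,0,-0.38,-0.9,0,1,0,0,0,-0.38,-0.9,0,1]'| grep -v ori
python3 -m pendant '[0,0,0,-0.1,-0.2,0,1, 0,0,0,-0.2,-0.45,0,1, 0,0,0,-0.3,-0.7,0,1,0,0,0,-0.38,-0.9,0,1,0,0,0,-0.38,-0.9,0,1]'| grep -v ori
python3 - <<'E'
from h import *
print(tomove((.457,.014,.01)))
c=cam("top");s=cam("scene")
v=[cv2.resize(x["bgr"][y-50:y+50,u-60:u+60],(400,333),interpolation=cv2.INTER_CUBIC) for x,u,y in((c,244,224),(s,225,210))]
cv2.imwrite("pics/w2.png",np.hstack(v))
E
```

```text
time_s: 2.82
eef_pos: [0.4285, 0.3083, 0.1101]
contact_force: [2.5, 1.8, -1.6]
finger_gap: 0.0289
grasp_force: 59.7
time_s: 3.23
eef_pos: [0.4422, 0.1525, 0.1026]
contact_force: [0.1, -0.5, -2.3]
finger_gap: 0.0288
grasp_force: 60.0
time_s: 3.65
eef_pos: [0.4582, 0.0073, 0.103]
contact_force: [0.1, -0.6, -2.4]
finger_gap: 0.0286
grasp_force: 60.1
(array([0.022, 0.042, 0.62 ]), np.float64(73.02))
```

View pics/w2.png

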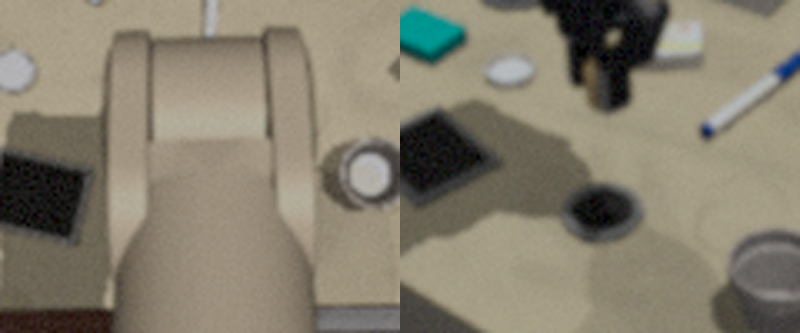

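```bash
python3 -m pendant '[0,0,0,0.035,0.04,0.15,1, 0,0,0,0.035,0.04,0.3,1, 0,0,0,0.035,0.04,0.45,1,0,0,0,0.035,0.04,0.52,1,0,0,0,0.035,0.04,0.52,1]' | grep -v ori
python3 -m pendant '[0,0,0,0,0,0.04,1, 0,0,0,0,0,0.075,1, 0,0,0,0,0,0.095,1,0,0,0,0,0,0.095,1]'| grep -v ori
```

```text
time_s: 4.17
eef_pos: [0.4526, 0.023, 0.0223]
contact_force: [-0.9, 0.5, -2.2]
finger_gap: 0.0285
grasp_force: 60.1
time_s: 4.5
eef_pos: [0.4557, 0.0223, 0.0119]
contact_force: [-8.2, -0.3, 18.8]
finger_gap: 0.029
grasp_force: 61.8
```

```bash
python3 -m pendant '[0,0,0,0,0,-0.06,1, 0,0,0,0,0,-0.06,1, 0,0,0,-0.01,-0.05,-0.06,1,0,0,0,-0.01,-0.05,-0.06,1,0,0,0,-0.01,-0.05,-0.06,1]' | grep -v ori
python3 - <<'E'
from h import *
print(tomove((.455,.014,.012)))
s=cam("scene")
cv2.imwrite("pics/w3.png",cv2.resize(s["bgr"][170:260,170:290],(640,480),interpolation=cv2.INTER_CUBIC))
E
```

```text
time_s: 4.92
eef_pos: [0.4535, 0.0135, 0.0189]
contact_force: [0.5, 0.1, -2.3]
finger_gap: 0.0286
grasp_force: 59.8
(array([-0.008,  0.006,  0.046]), np.float64(73.5))
```

View pics/w3.png

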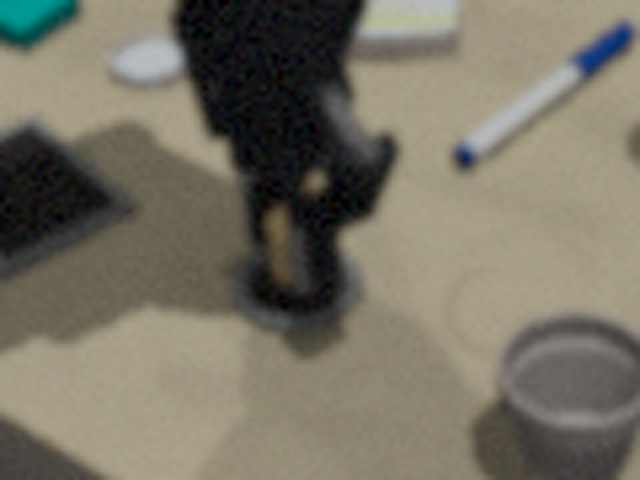

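The weight (tan, about (278,250)) is over the small tray, centred at (297,290). Lower and release.

```bash
python3 -m pendant '[0,0,0,0,0,0.03,1, 0,0,0,0,0,0.05,1, 0,0,0,0,0,0.055,1,0,0,0,0,0,0.055,1]' | grep -v ori
python3 -m pendant '[0,0,0,0,0,0,-1,0,0,0,0,0,0,-1,0,0,0,0,0,0,-1,0,0,0,0,0,0,-1,0,0,0,0,0,0,-1]' | grep -v ori
python3 -m pendant '[0,0,0,0,0,-0.2,-1,0,0,0,0,0,-0.5,-1,0,0,0,0,0,-0.8,-1,0,0,0,0,0,-0.8,-1]' | grep -v ori
python3 - <<'E'
from h import *
s=cam("scene")
cv2.imwrite("pics/w4.png",cv2.resize(s["bgr"][190:250,185:265],(400,300),interpolation=cv2.INTER_CUBIC))
print(proj(s,(.457,.014,.003)),proj(s,(.457,.014,.047)))
print(tomove((.444,-.135,.13)))
E
```

```text
time_s: 5.3
eef_pos: [0.4533, 0.0142, 0.0102]
contact_force: [0.1, 0.1, -2.7]
finger_gap: 0.0292
grasp_force: 59.9
time_s: 5.72
eef_pos: [0.454, 0.0143, 0.011]
contact_force: [-0.1, 1.2, -0.6]
finger_gap: 0.0851
grasp_force: 0.0
time_s: 6.05
eef_pos: [0.4573, 0.0142, 0.1373]
contact_force: [1.7, -0.8, 0.7]
finger_gap: 0.0853
grasp_force: 0.0
[226.55862255 221.69885779] [225.45871748 207.18010889]
(array([-0.198, -0.98 ,  0.037]), np.float64(73.55))
```

View pics/w4.png

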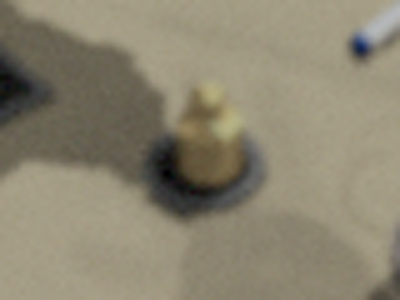

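Weight seated: its knob is at about (226.6,209), against a predicted (225.5,207). Next is the wide cup.

```bash
python3 -m pendant '[0,0,0,-0.05,-0.3,0,-1,0,0,0,-0.1,-0.55,0,-1,0,0,0,-0.15,-0.8,0,-1,0,0,0,-0.19,-0.98,0,-1,0,0,0,-0.19,-0.98,0,-1]' | grep -v ori
python3 -m pendant '[0,0,0,0,0,0,-1,0,0,0,0,0,0,-1]' | grep -v ori
python3 -c "
from h import *
print(tomove((.442,-.136,.018)))"
```

```text
time_s: 6.52
eef_pos: [0.4381, -0.1413, 0.1309]
contact_force: [-0.1, 0.3, 0.2]
finger_gap: 0.0854
grasp_force: 0.0
time_s: 6.68
eef_pos: [0.4394, -0.1342, 0.1304]
contact_force: [0.1, -0.3, 0.3]
finger_gap: 0.0853
grasp_force: 0.0
(array([-0.021, -0.007,  0.749]), np.float64(73.58))
```

```bash
python3 -m pendant '[0,0,0,-0.02,-0.01,0.2,-1,0,0,0,-0.02,-0.01,0.4,-1,0,0,0,-0.02,-0.01,0.6,-1,0,0,0,-0.02,-0.01,0.75,-1,0,0,0,-0.02,-0.01,0.75,-1]' | grep -v ori
python3 -m pendant '[0,0,0,0,0,0,1,0,0,0,0,0,0,1,0,0,0,0,0,0,1,0,0,0,0,0,0,1,0,0,0,0,0,0,1]' | grep -v ori
python3 -m pendant '[0,0,0,0,0,-0.1,1,0,0,0,0,0,-0.2,1,0,0,0,0,0,-0.35,1,0,0,0,0,0,-0.5,1,0,0,0,0,0,-0.5,1]' | grep -v ori
python3 -c "
from h import *
print(tomove((.4305,-.305,.095)))"
```

```text
time_s: 7.1
eef_pos: [0.4389, -0.1345, 0.0142]
contact_force: [-0.4, -0.2, 0.1]
finger_gap: 0.0854
grasp_force: 0.0
time_s: 7.52
eef_pos: [0.4437, -0.137, 0.0201]
contact_force: [-1.0, 2.2, 8.3]
finger_gap: 0.0607
grasp_force: 65.6
time_s: 7.93
eef_pos: [0.4448, -0.1379, 0.0979]
contact_force: [0.9, -0.8, -0.2]
finger_gap: 0.0611
grasp_force: 65.5
(array([-0.224, -1.095,  0.019]), np.float64(73.54))
```

```bash
python3 -m pendant '[0,0,0,-0.05,-0.2,0,1,0,0,0,-0.09,-0.4,0,1,0,0,0,-0.13,-0.6,0,1,0,0,0,-0.18,-0.85,0,1,0,0,0,-0.18,-0.85,0,1]' | grep -v ori
python3 -m pendant '[0,0,0,-0.04,-0.24,0,1,0,0,0,-0.04,-0.24,0,1,0,0,0,-0.04,-0.24,0,1]' | grep -v ori
python3 - <<'E'
from h import *
print(tomove((.4305,-.305,.024)))
s=cam("scene")
cv2.imwrite("pics/c1.png",cv2.resize(s["bgr"][200:340,270:430],(640,560),interpolation=cv2.INTER_CUBIC))
E
```

```text
time_s: 8.35
eef_pos: [0.4297, -0.2749, 0.0943]
contact_force: [-0.9, -0.8, -1.8]
finger_gap: 0.0608
grasp_force: 65.6
time_s: 8.6
eef_pos: [0.4264, -0.3053, 0.0934]
contact_force: [0.2, 0.2, -1.1]
finger_gap: 0.0613
grasp_force: 65.7
(array([-0.025,  0.011,  0.463]), np.float64(73.34))
```

View pics/c1.png

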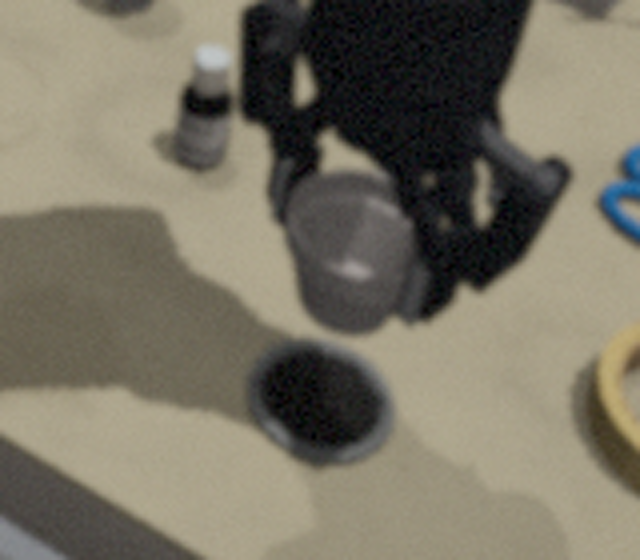

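The cup is held level: rim centre at crop (351,222), foot at about (345,305), tray at (320,400). Now to check its offset from the TCP.

```bash
python3 - <<'E'
from h import *
s=cam("scene")
print(at(s,(356.2,276.2),.074),at(s,(357.8,255.5),.123),at(s,(350,300),.005),env.get_obs()["eef_pos"])
E
```

```text
[ 0.42188005 -0.307448    0.074     ] [ 0.42120349 -0.30186892  0.123     ] [ 0.42309434 -0.30703339  0.005     ] [ 0.42743281 -0.3026694   0.09314368]
```

```bash
python3 -m pendant '[0,0,0,-0.015,-0.01,0.15,1,0,0,0,-0.015,-0.01,0.3,1,0,0,0,-0.015,-0.01,0.4,1,0,0,0,-0.015,-0.01,0.44,1,0,0,0,-0.015,-0.01,0.44,1]' | grep -v ori
python3 -m pendant '[0,0,0,0,0,0.01,1,0,0,0,0,0,0.02,1,0,0,0,0,0,0.02,1]' | grep -v ori
```

```text
time_s: 9.12
eef_pos: [0.4287, -0.3036, 0.026]
contact_force: [0.7, -0.4, -1.2]
finger_gap: 0.061
grasp_force: 65.7
time_s: 9.37
eef_pos: [0.4297, -0.3055, 0.0251]
contact_force: [-1.1, -0.5, -0.8]
finger_gap: 0.0609
grasp_force: 65.7
```

```bash
python3 -m pendant '[0,0,0,0,0,0.008,1,0,0,0,0,0,0.015,1,0,0,0,0,0,0.015,1]' | grep -v ori
python3 -m pendant '[0,0,0,0,0,0,-1,0,0,0,0,0,0,-1,0,0,0,0,0,0,-1,0,0,0,0,0,0,-1,0,0,0,0,0,0,-1]' | grep -v ori
python3 -m pendant '[0,0,0,0,0,-0.2,-1,0,0,0,0,0,-0.5,-1,0,0,0,0,0,-0.8,-1,0,0,0,0,0,-0.9,-1,0,0,0,0,0,-0.9,-1]' | grep -v ori
python3 - <<'E'
from h import *
s=cam("scene")
cv2.imwrite("pics/c2.png",cv2.resize(s["bgr"][250:340,290:410],(480,360),interpolation=cv2.INTER_CUBIC))
print(tomove((.636,-.083,.15)))
E
```

```text
time_s: 9.62
eef_pos: [0.4297, -0.3056, 0.0231]
contact_force: [-2.0, 1.7, 8.2]
finger_gap: 0.061
grasp_force: 66.4
time_s: 10.03
eef_pos: [0.4291, -0.3054, 0.022]
contact_force: [1.0, -0.4, -1.2]
finger_gap: 0.0853
grasp_force: 0.0
time_s: 10.45
eef_pos: [0.4315, -0.3075, 0.1626]
contact_force: [0.3, -0.1, -0.5]
finger_gap: 0.0851
grasp_force: 0.0
(array([-0.892,  1.816,  0.07 ]), np.float64(73.57))
```

View pics/c2.png

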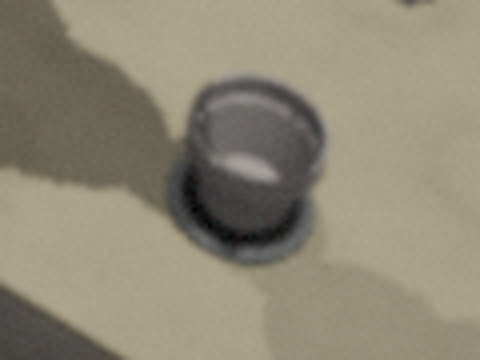

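The wide cup stands inside its tray (rim at crop (258,130), tray at (243,205)). Next is the narrow cup.

```bash
python3 -m pendant '[0,0,0,-0.1,0.22,0,-1,0,0,0,-0.22,0.45,0,-1,0,0,0,-0.34,0.7,0,-1,0,0,0,-0.45,0.91,0,-1,0,0,0,-0.45,0.91,0,-1]' | grep -v ori
python3 -m pendant '[0,0,0,-0.1,0.22,0,-1,0,0,0,-0.22,0.45,0,-1,0,0,0,-0.34,0.7,0,-1,0,0,0,-0.44,0.9,0.1,-1,0,0,0,-0.44,0.9,0.1,-1]' | grep -v ori
python3 -m pendant '[0,0,0,0,0,0,-1,0,0,0,0,0,0,-1,0,0,0,0,0,0,-1]' | grep -v ori
python3 - <<'E'
from loc import *
print(tomove((.637,-.083,.044)))
c=cam("top");s=cam("scene")
u,v=np.round(proj(c,(.4305,-.305,.053))).astype(int)
loc(c,"wide",u,v,.053,gray,18)
a=cv2.resize(s["bgr"][110:230,240:390],(500,400),interpolation=cv2.INTER_CUBIC); b=cv2.resize(c["bgr"][v-20:v+20,u-15:u+15],(300,400),interpolation=cv2.INTER_CUBIC)
cv2.imwrite("pics/n1.png",np.hstack([a,b])); print(u,v)
E
```

```text
time_s: 10.92
eef_pos: [0.537, -0.1845, 0.1547]
contact_force: [0.3, 1.9, 0.1]
finger_gap: 0.0855
grasp_force: 0.0
time_s: 11.33
eef_pos: [0.6361, -0.073, 0.1367]
contact_force: [-2.1, 1.9, -0.8]
finger_gap: 0.0854
grasp_force: 0.0
time_s: 11.58
eef_pos: [0.633, -0.0846, 0.1416]
contact_force: [0.5, -0.9, 0.5]
finger_gap: 0.0855
grasp_force: 0.0
(array([-0.023,  0.018,  0.651]), np.float64(73.43))
wide circ 432.0 -296.9 d 80.6 rect [ 430.9 -296.9] [79.3 64.5] 89.3
356 230
```

View pics/n1.png

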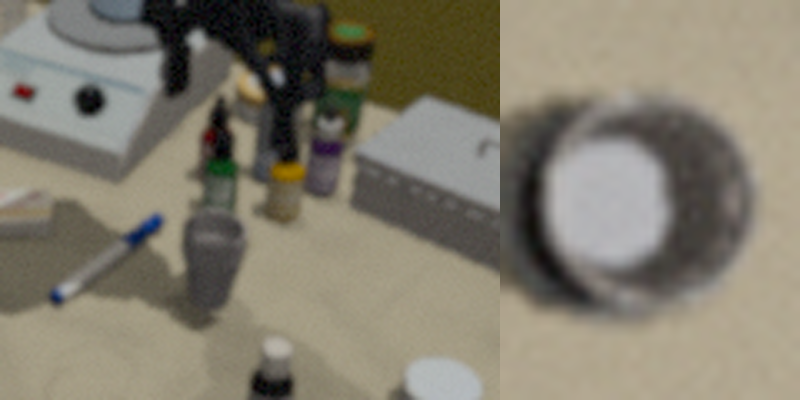

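Wide cup's rim is centred on its tray to about 2 mm (crop (657,202)), and the narrow cup is clear of the vials. Descend and grip near its top.

```bash
python3 -m pendant '[0,0,0,-0.02,0.02,0.15,-1,0,0,0,-0.02,0.02,0.35,-1,0,0,0,-0.02,0.02,0.5,-1,0,0,0,-0.02,0.02,0.66,-1,0,0,0,-0.02,0.02,0.66,-1]' | grep -v ori
python3 -m pendant '[0,0,0,0,0,0,1,0,0,0,0,0,0,1,0,0,0,0,0,0,1,0,0,0,0,0,0,1,0,0,0,0,0,0,1]' | grep -v ori
python3 -m pendant '[0,0,0,0,0,0,1,0,0,0,0,0,0,1]' | grep -v ori
python3 -m pendant '[0,0,0,0,0,-0.1,1,0,0,0,0,0,-0.3,1,0,0,0,0,0,-0.5,1,0,0,0,0,0,-0.7,1,0,0,0,0,0,-0.7,1]' | grep -v ori
python3 - <<'E'
from h import *
c=cam("top");s=cam("scene")
a=cv2.resize(s["bgr"][80:200,240:390],(500,400),interpolation=cv2.INTER_CUBIC)
cv2.imwrite("pics/n2.png",a)
print(tomove((.4305,-.305,.155)))
E
```

```text
time_s: 12.1
eef_pos: [0.6342, -0.0809, 0.0384]
contact_force: [-1.3, 0.4, -1.1]
finger_gap: 0.0851
grasp_force: 0.0
time_s: 12.52
eef_pos: [0.6393, -0.0815, 0.0459]
contact_force: [-1.4, -1.3, 6.1]
finger_gap: 0.0468
grasp_force: 60.5
time_s: 12.68
eef_pos: [0.6393, -0.0815, 0.0459]
contact_force: [-0.6, -1.6, 5.6]
finger_gap: 0.0464
grasp_force: 60.5
time_s: 13.1
eef_pos: [0.6414, -0.0819, 0.1567]
contact_force: [1.0, 0.3, 0.1]
finger_gap: 0.0471
grasp_force: 61.5
(array([ 0.911, -1.825, -0.034]), np.float64(73.57))
```

View pics/n2.png

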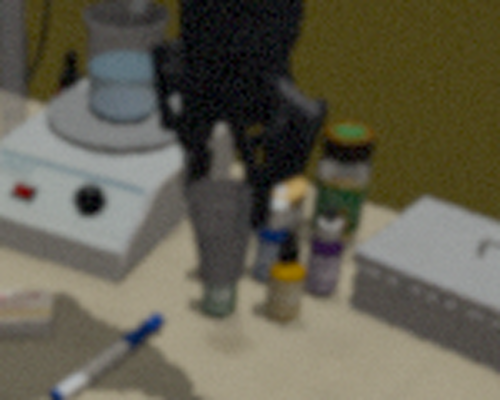

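The narrow cup is held upright and lifted (crop (220,240)). Carry it over the wide cup.

```bash
python3 -m pendant '[0,0,0,0.1,-0.22,0,1,0,0,0,0.22,-0.45,0,1,0,0,0,0.34,-0.7,0,1,0,0,0,0.45,-0.91,0,1,0,0,0,0.45,-0.91,0,1]' | grep -v ori
python3 -m pendant '[0,0,0,0.1,-0.22,0,1,0,0,0,0.22,-0.45,0,1,0,0,0,0.34,-0.7,0,1,0,0,0,0.45,-0.91,0,1,0,0,0,0.45,-0.91,0,1]' | grep -v ori
python3 -m pendant '[0,0,0,0,0,0,1,0,0,0,0,0,0,1,0,0,0,0,0,0,1]' | grep -v ori
python3 - <<'E'
from h import *
s=cam("scene")
cv2.imwrite("pics/n3.png",cv2.resize(s["bgr"][180:340,270:430],(600,600),interpolation=cv2.INTER_CUBIC))
print(tomove((.4305,-.305,.053)),env.get_obs()["eef_pos"])
E
```

```text
time_s: 13.62
eef_pos: [0.5279, -0.2004, 0.1479]
contact_force: [-0.2, -0.7, -1.8]
finger_gap: 0.0467
grasp_force: 61.5
time_s: 14.03
eef_pos: [0.4243, -0.3108, 0.148]
contact_force: [-0.5, -1.1, 0.0]
finger_gap: 0.0463
grasp_force: 61.5
time_s: 14.28
eef_pos: [0.4319, -0.3029, 0.1476]
contact_force: [0.7, -0.2, 0.6]
finger_gap: 0.0468
grasp_force: 61.5
(array([ 0.006, -0.016,  0.631]), np.float64(73.72)) [ 0.43205164 -0.30291831  0.14765402]
```

View pics/n3.png

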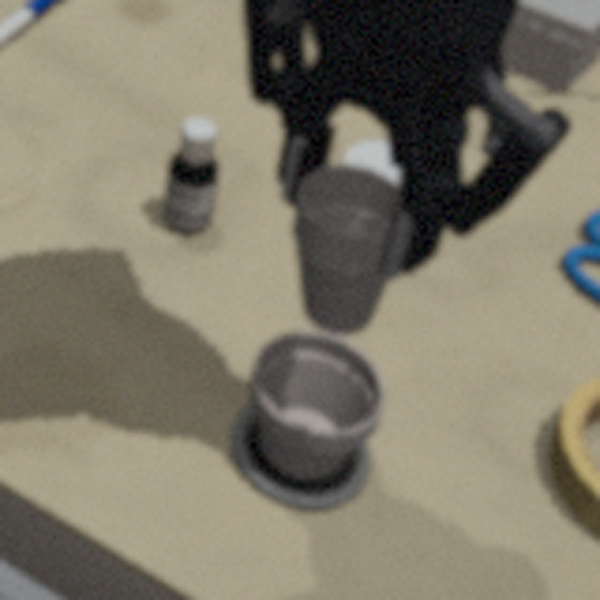

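Narrow foot is at crop (342,318) and the wide rim centre at (316,385). I'll compare them in world coordinates.

```bash
python3 - <<'E'
from h import *
s=cam("scene")
print(at(s,(361.2,264.8),.1017),at(s,(354.3,282.7),.053))
E
```

```text
[ 0.42535058 -0.30990059  0.1017    ] [ 0.42453189 -0.30646988  0.053     ]
```

```bash
python3 -m pendant '[0,0,0,0,0,0.15,1,0,0,0,0,0,0.3,1,0,0,0,0,0,0.42,1,0,0,0,0,0,0.52,1,0,0,0,0,0,0.55,1]' | grep -v ori
python3 -m pendant '[0,0,0,0,0,0.02,1,0,0,0,0,0,0.05,1,0,0,0,0,0,0.065,1,0,0,0,0,0,0.065,1]' | grep -v ori
```

```text
time_s: 14.8
eef_pos: [0.4304, -0.3025, 0.063]
contact_force: [-0.7, -0.1, -1.0]
finger_gap: 0.0463
grasp_force: 61.5
time_s: 15.13
eef_pos: [0.4313, -0.3043, 0.056]
contact_force: [0.5, 0.1, -0.6]
finger_gap: 0.0468
grasp_force: 61.5
```

```bash
python3 -m pendant '[0,0,0,0,0,0.01,1,0,0,0,0,0,0.018,1,0,0,0,0,0,0.018,1]' | grep -v ori
python3 -m pendant '[0,0,0,0,0,0,-1,0,0,0,0,0,0,-1,0,0,0,0,0,0,-1,0,0,0,0,0,0,-1,0,0,0,0,0,0,-1]' | grep -v ori
python3 -m pendant '[0,0,0,0,0,-0.2,-1,0,0,0,0,0,-0.4,-1,0,0,0,0,0,-0.6,-1,0,0,0,0,0,-0.7,-1,0,0,0,0,0,-0.7,-1]' | grep -v ori
python3 - <<'E'
from h import *
s=cam("scene")
cv2.imwrite("pics/n4.png",cv2.resize(s["bgr"][240:340,290:410],(480,400),interpolation=cv2.INTER_CUBIC))
print(tomove((.624,-.269,.12)))
E
```

```text
time_s: 15.38
eef_pos: [0.4311, -0.3044, 0.0532]
contact_force: [-0.1, -0.9, -0.5]
finger_gap: 0.0464
grasp_force: 61.5
time_s: 15.8
eef_pos: [0.4311, -0.3044, 0.0532]
contact_force: [-0.7, -0.2, 0.3]
finger_gap: 0.0854
grasp_force: 0.0
time_s: 16.22
eef_pos: [0.4327, -0.3058, 0.162]
contact_force: [0.7, -0.4, -0.1]
finger_gap: 0.0855
grasp_force: 0.0
(array([-1.159,  0.592,  0.27 ]), np.float64(73.58))
```

View pics/n4.png

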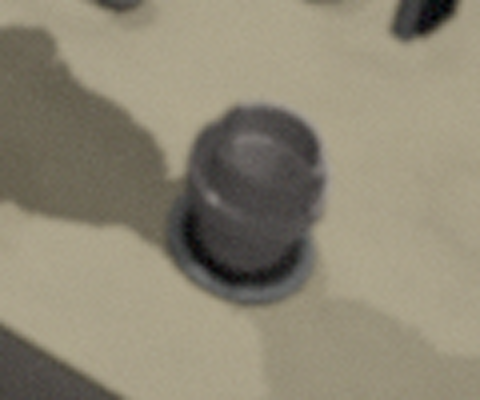

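The narrow cup is nested and upright (rim at crop (270,140)). Now the jar, checked by numbers only, since one viewing is left for the end.

```bash
python3 -m pendant '[0,0,0,-0.2,0.1,0,-1,0,0,0,-0.4,0.2,0,-1,0,0,0,-0.6,0.3,0,-1,0,0,0,-0.6,0.3,0,-1]' | grep -v ori
python3 -m pendant '[0,0,0,-0.2,0.1,0,-1,0,0,0,-0.4,0.2,0.1,-1,0,0,0,-0.56,0.29,0.27,-1,0,0,0,-0.56,0.29,0.27,-1,0,0,0,-0.56,0.29,0.27,-1]' | grep -v ori
python3 -m pendant '[0,0,0,0,0,0,-1,0,0,0,0,0,0,-1]' | grep -v ori
python3 -c "
from h import *
print(tomove((.6235,-.269,.001)))"
```

```text
time_s: 16.6
eef_pos: [0.5357, -0.2818, 0.1553]
contact_force: [-0.2, 1.8, -0.4]
finger_gap: 0.0857
grasp_force: 0.0
time_s: 17.02
eef_pos: [0.6223, -0.2663, 0.1124]
contact_force: [-1.3, -0.1, 0.1]
finger_gap: 0.0857
grasp_force: 0.0
time_s: 17.18
eef_pos: [0.6219, -0.2701, 0.1181]
contact_force: [0.9, -0.7, 0.4]
finger_gap: 0.0855
grasp_force: 0.0
(array([-0.008,  0.011,  0.781]), np.float64(73.45))
```

```bash
python3 -m pendant '[0,0,0,-0.01,0.01,0.2,-1,0,0,0,-0.01,0.01,0.4,-1,0,0,0,-0.01,0.01,0.6,-1,0,0,0,-0.01,0.01,0.72,-1,0,0,0,-0.01,0.01,0.77,-1]' | grep -v ori
python3 -m pendant '[0,0,0,0,0,0,-1,0,0,0,0,0,0,1,0,0,0,0,0,0,1,0,0,0,0,0,0,1,0,0,0,0,0,0,1]' | grep -v ori
python3 -m pendant '[0,0,0,0,0,0,1,0,0,0,0,0,0,1]' | grep -v ori
python3 -m pendant '[0,0,0,0,0,-0.1,1,0,0,0,0,0,-0.3,1,0,0,0,0,0,-0.5,1,0,0,0,0,0,-0.8,1,0,0,0,0,0,-0.8,1]' | grep -v ori
python3 -c "
from h import *
print(tomove((.643,.265,.13)))"
```

```text
time_s: 17.6
eef_pos: [0.6227, -0.2677, 0.0001]
contact_force: [0.2, -0.2, -0.7]
finger_gap: 0.0851
grasp_force: 0.0
time_s: 18.02
eef_pos: [0.6262, -0.2685, 0.0049]
contact_force: [-1.4, -0.4, 7.3]
finger_gap: 0.0492
grasp_force: 60.5
time_s: 18.18
eef_pos: [0.6262, -0.2685, 0.0049]
contact_force: [-1.3, 0.3, 7.6]
finger_gap: 0.0492
grasp_force: 60.5
time_s: 18.6
eef_pos: [0.6282, -0.2701, 0.1325]
contact_force: [1.4, -1.7, 1.8]
finger_gap: 0.0488
grasp_force: 62.0
(array([0.915, 3.45 , 0.   ]), np.float64(73.55))
```

```bash
python3 -m pendant '[0,0,0,0.05,0.2,0,1,0,0,0,0.12,0.45,0,1,0,0,0,0.18,0.7,0,1,0,0,0,0.25,0.95,0,1,0,0,0,0.25,0.95,0,1]' | grep -v ori
python3 -m pendant '[0,0,0,0.05,0.2,0,1,0,0,0,0.12,0.45,0,1,0,0,0,0.18,0.7,0,1,0,0,0,0.25,0.95,0,1,0,0,0,0.25,0.95,0,1]' | grep -v ori
python3 -m pendant '[0,0,0,0.05,0.2,0,1,0,0,0,0.12,0.45,0,1,0,0,0,0.18,0.7,0,1,0,0,0,0.25,0.95,0,1,0,0,0,0.25,0.95,0,1]' | grep -v ori
python3 -m pendant '[0,0,0,0.07,0.25,0,1,0,0,0,0.15,0.6,0,1,0,0,0,0.15,0.6,0,1,0,0,0,0.15,0.6,0,1,0,0,0,0.15,0.6,0,1]' | grep -v ori
python3 - <<'E'
from h import *
print(tomove((.643,.265,.0095)))
s=cam("scene"); p=env.get_obs()["eef_pos"]
u,v=np.round(proj(s,p+[0,0,.02])).astype(int); print(p,u,v)
b=s["bgr"][v-40:v+40,u-40:u+40].astype(int)
m=((b[...,2]-b[...,0]<25)&(b.min(-1)>130)).astype(np.uint8)
k,l,st,ce=cv2.connectedComponentsWithStats(m)
for i in range(1,k):
    if st[i,4]>20: print(st[i]+[u-40,v-40,0,0,0],at(s,ce[i]+[u-40,v-40],p[2]-.005+.02).round(4))
E
```

```text
time_s: 19.02
eef_pos: [0.6312, -0.1084, 0.123]
contact_force: [2.1, 2.8, -0.7]
finger_gap: 0.0489
grasp_force: 62.0
time_s: 19.43
eef_pos: [0.6339, 0.0391, 0.1229]
contact_force: [-0.3, 2.5, -1.2]
finger_gap: 0.0487
grasp_force: 62.1
time_s: 19.85
eef_pos: [0.6366, 0.1864, 0.1227]
contact_force: [-0.5, 2.2, -1.1]
finger_gap: 0.0491
grasp_force: 62.1
time_s: 20.27
eef_pos: [0.6416, 0.2681, 0.1227]
contact_force: [1.2, -1.1, 0.1]
finger_gap: 0.0488
grasp_force: 62.2
(array([-0.014, -0.017,  0.755]), np.float64(73.73))
[0.64208213 0.26605848 0.12281626] 196 110
[202  80  26  17 185] [0.8087 0.3453 0.1378]
[156  85  28  25 446] [0.6727 0.4056 0.1378]
[174 119   6   5  21] [0.5723 0.2693 0.1378]
[230 130   6  13  45] [0.5896 0.0924 0.1378]
```

```bash
python3 -m pendant '[0,0,0,-0.02,-0.01,0.2,1,0,0,0,-0.02,-0.01,0.4,1,0,0,0,-0.02,-0.01,0.55,1,0,0,0,-0.02,-0.01,0.65,1,0,0,0,-0.02,-0.01,0.7,1]' | grep -v ori
python3 -m pendant '[0,0,0,0,0,0.02,1,0,0,0,0,0,0.045,1,0,0,0,0,0,0.055,1,0,0,0,0,0,0.055,1]' | grep -v ori
```

```text
time_s: 20.73
eef_pos: [0.6434, 0.2623, 0.0151]
contact_force: [0.1, 0.0, -0.2]
finger_gap: 0.0491
grasp_force: 62.2
time_s: 21.07
eef_pos: [0.6448, 0.2647, 0.0098]
contact_force: [1.0, -0.3, -0.8]
finger_gap: 0.0491
grasp_force: 62.2
```

```bash
python3 -m pendant '[0,0,0,0,0,0.008,1,0,0,0,0,0,0.014,1,0,0,0,0,0,0.014,1]' | grep -v ori
python3 -m pendant '[0,0,0,0,0,0,-1,0,0,0,0,0,0,-1,0,0,0,0,0,0,-1,0,0,0,0,0,0,-1,0,0,0,0,0,0,-1]' | grep -v ori
python3 -m pendant '[0,0,0,0,0,-0.2,-1,0,0,0,0,0,-0.4,-1,0,0,0,0,0,-0.6,-1,0,0,0,0,0,-0.7,-1,0,0,0,0,0,-0.7,-1]' | grep -v ori
python3 - <<'E'
from loc import *
s=cam("scene"); u,v=np.round(proj(s,(.643,.265,.03))).astype(int); print(u,v)
loc(s,"jar",u,v,.030,white,16)
print(tomove((.634,.097,.12)))
u,v=np.round(proj(s,(.634,.097,.016))).astype(int)
loc(s,"box",u,v,.016,lambda b:b.min(-1)>130,22)
E
```

```text
time_s: 21.32
eef_pos: [0.6447, 0.2649, 0.0079]
contact_force: [-0.8, 0.0, 4.6]
finger_gap: 0.0488
grasp_force: 62.6
time_s: 21.73
eef_pos: [0.644, 0.2646, 0.0066]
contact_force: [0.2, 0.4, 0.1]
finger_gap: 0.0853
grasp_force: 0.0
time_s: 22.15
eef_pos: [0.6466, 0.2652, 0.117]
contact_force: [0.8, 0.3, 0.1]
finger_gap: 0.0853
grasp_force: 0.0
200 146
jar circ 648.1 260.6 d 51.1 rect [652.5 258.8] [51.1 21.7] 68.0
(array([-0.243, -1.095, -0.04 ]), np.float64(73.57))
box circ 634.7 99.2 d 79.7 rect [634.   99.1] [62.7 69.4] 35.3
```

```bash
python3 -m pendant '[0,0,0.075,-0.05,-0.2,0,-1,0,0,0.15,-0.1,-0.45,0,-1,0,0,0.225,-0.16,-0.7,0,-1,0,0,0.3,-0.21,-0.9,0,-1,0,0,0.375,-0.21,-0.9,0,-1]' | grep -v ori
python3 -m pendant '[0,0,0.015,0,0,0,-1,0,0,0.015,0,0,0,-1,0,0,0.015,0,0,0,-1]' | grep -v ori
python3 -c "
from h import *
print(tomove((.636,.097,0)))"
```

```text
time_s: 22.62
eef_pos: [0.6355, 0.1155, 0.1111]
contact_force: [0.3, -1.0, 0.8]
finger_gap: 0.0853
grasp_force: 0.0
time_s: 22.87
eef_pos: [0.6356, 0.1279, 0.1106]
contact_force: [0.0, -0.7, 0.2]
finger_gap: 0.0856
grasp_force: 0.0
(array([-0.163, -0.126,  0.737]), np.float64(38.79))
```

```bash
python3 -c "
from h import *
c=cam('top')
for z in(0,.06): print(at(c,(180,138),z),at(c,(231,136),z))"
```

```text
[0.71641623 0.20591846 0.        ] [0.72198648 0.05056115 0.        ]
[0.6998174  0.19531789 0.06      ] [0.70508207 0.04848355 0.06      ]
```

```bash
python3 -m pendant '[0,0,0,-0.16,-0.13,0.1,-1,0,0,0,-0.16,-0.13,0.3,-1,0,0,0,-0.16,-0.13,0.5,-1,0,0,0,-0.16,-0.13,0.65,-1,0,0,0,-0.16,-0.13,0.7,-1]' | grep -v ori
python3 -m pendant '[0,0,0,0,0,0,-1,0,0,0,0,0,0,-1]' | grep -v ori
python3 -c "
from h import *
print(tomove((.636,.097,0)))"
```

```text
time_s: 23.33
eef_pos: [0.633, 0.0965, 0.0023]
contact_force: [-1.6, 0.6, -0.6]
finger_gap: 0.0852
grasp_force: 0.0
time_s: 23.5
eef_pos: [0.6362, 0.096, 0.0073]
contact_force: [0.2, 0.0, 0.4]
finger_gap: 0.0855
grasp_force: 0.0
(array([0.006, 0.003, 0.048]), np.float64(38.59))
```

```bash
python3 -m pendant '[0,0,0,0,0,0.02,-1,0,0,0,0,0,0.04,-1,0,0,0,0,0,0.04,1,0,0,0,0,0,0.04,1,0,0,0,0,0,0.04,1]' | grep -v ori
python3 -m pendant '[0,0,0,0,0,0,1,0,0,0,0,0,0,1,0,0,0,0,0,0,1,0,0,0,0,0,0,1]' | grep -v ori
python3 -m pendant '[0,0,0,0,0,-0.1,1,0,0,0,0,0,-0.3,1,0,0,0,0,0,-0.5,1,0,0,0,0,0,-0.5,1,0,0,0,0,0,-0.5,1]' | grep -v ori
python3 -c "
from h import *
print(tomove((.431,.158,.08)))"
```

```text
time_s: 23.92
eef_pos: [0.6361, 0.0954, 0.0012]
contact_force: [0.0, -0.6, -0.3]
finger_gap: 0.0521
grasp_force: 0.0
time_s: 24.25
eef_pos: [0.6364, 0.0953, 0.0015]
contact_force: [-0.8, -0.5, 6.9]
finger_gap: 0.0426
grasp_force: 61.7
time_s: 24.67
eef_pos: [0.6373, 0.0953, 0.0786]
contact_force: [-0.1, -0.3, -0.7]
finger_gap: 0.0425
grasp_force: 61.1
(array([ 1.183, -0.817, -0.015]), np.float64(38.46))
```

```bash
python3 -m pendant '[0,0,0.07,0.12,-0.08,-0.05,1,0,0,0.14,0.25,-0.17,-0.1,1,0,0,0.21,0.4,-0.27,-0.1,1,0,0,0.28,0.55,-0.38,-0.1,1,0,0,0.35,0.7,-0.48,-0.1,1]' | grep -v ori
python3 -m pendant '[0,0,0.07,0,0,0,1,0,0,0.14,0,0,0,1,0,0,0.21,0,0,0,1,0,0,0.225,0,0,0,1,0,0,0.225,0,0,0,1]' | grep -v ori
python3 -c "
from h import *
print(tomove((.431,.158,.08)),env.get_obs()['q'].round(2) if hasattr(env.get_obs()['q'],'round') else env.get_obs()['q'])"
```

```text
time_s: 25.08
eef_pos: [0.5119, 0.1326, 0.0897]
contact_force: [0.2, 0.6, 0.3]
finger_gap: 0.0424
grasp_force: 61.1
time_s: 25.5
eef_pos: [0.5135, 0.1327, 0.0901]
contact_force: [0.0, -0.2, -0.7]
finger_gap: 0.0425
grasp_force: 61.2
(array([ 0.039, -0.574,  0.068]), np.float64(-13.2)) [-1.06  0.43  0.94  1.84 -0.39  1.07 -0.2 ]
```

```bash
python3 -m pendant '[0,0,0,0.02,-0.2,0,1,0,0,0,0.03,-0.4,0,1,0,0,0,0.04,-0.57,0,1,0,0,0,0.04,-0.57,0,1,0,0,0,0.04,-0.57,0.2,1]' | grep -v ori
python3 -m pendant '[0,0,0,0,0,0.1,1,0,0,0,0,0,0.1,1,0,0,0,0,0,0.1,1]' | grep -v ori
python3 - <<'E'
from loc import *
print(tomove((.431,.158,.0055)))
s=cam("scene"); p=env.get_obs()["eef_pos"]; 
u,v=np.round(proj(s,p+[0,0,.01])).astype(int)
loc(s,"box",u,v,p[2]+.0145,lambda b:b.min(-1)>130,26)
c=cam("top"); cv2.imwrite("pics/b1.png",s["bgr"])
E
```

```text
time_s: 25.92
eef_pos: [0.434, 0.1609, 0.064]
contact_force: [2.0, 2.1, -0.1]
finger_gap: 0.0422
grasp_force: 61.3
time_s: 26.17
eef_pos: [0.432, 0.1573, 0.0454]
contact_force: [-0.2, -1.1, 0.0]
finger_gap: 0.0419
grasp_force: 61.3
(array([ 0.004, -0.007,  0.266]), np.float64(-13.22))
box circ 430.8 133.4 d 37.4 rect [429.2 135.5] [34.6 28.8] 8.2
```

```bash
python3 - <<'E'
from h import *
s=cam("scene"); o=env.get_obs(); p=o["eef_pos"]; print(p)
u,v=np.round(proj(s,p+[0,0,.01])).astype(int); h=30
b=s["bgr"][v-h:v+h,u-h:u+h].astype(int); m=(b.min(-1)>120).astype(np.uint8)
k,l,st,ce=cv2.connectedComponentsWithStats(m)
a=np.radians(76.6); ex=np.array([np.cos(a),np.sin(a)]); ey=np.array([-ex[1],ex[0]])
for i in range(1,k):
    if st[i,4]<15: continue
    w=np.array([at(s,(x+u-h,y+v-h),p[2]+.0145)[:2]-p[:2] for y,x in np.argwhere(l==i)])*1000
    print(st[i,4],"long",np.percentile(w@ex,[0,5,50,95,100]).round(1),"short",np.percentile(w@ey,[0,5,50,95,100]).round(1))
g=cv2.cvtColor(s["bgr"],cv2.COLOR_BGR2GRAY)
for t in range(-54,-10,3): 
    q=proj(s,[*(p[:2]+ex*t/1000),p[2]+.0145]); print(t,[int(x) for x in s["bgr"][int(round(q[1])),int(round(q[0]))]],end="; ")
print()
for t in range(10,54,3): 
    q=proj(s,[*(p[:2]+ex*t/1000),p[2]+.0145]); print(t,[int(x) for x in s["bgr"][int(round(q[1])),int(round(q[0]))]],end="; ")
E
```

```text
[0.43322861 0.15804499 0.04669398]
622 long [-98.5 -82.2 -23.7  25.4  43.3] short [-103.   -87.   -31.7   12.9   25.8]
20 long [ 77.7  79.9  93.4 110.4 112. ] short [-4.3 -2.5  6.4 12.7 12.9]
44 long [-137.7 -135.  -122.  -113.1 -111.5] short [-5.2 -3.1  5.6 11.8 12.7]
50 long [-81.8 -78.3 -67.6 -57.1 -55.2] short [ 72.   73.6  82.4 100.  104. ]
-54 [79, 94, 100]; -51 [77, 87, 92]; -48 [90, 98, 101]; -45 [90, 98, 101]; -42 [96, 105, 111]; -39 [104, 109, 114]; -36 [106, 116, 120]; -33 [145, 156, 154]; -30 [158, 167, 166]; -27 [167, 178, 176]; -24 [168, 180, 177]; -21 [167, 182, 181]; -18 [167, 182, 181]; -15 [164, 178, 179]; -12 [153, 163, 173]; 
10 [108, 119, 129]; 13 [111, 120, 133]; 16 [115, 128, 136]; 19 [115, 126, 137]; 22 [117, 130, 137]; 25 [122, 135, 144]; 28 [122, 135, 144]; 31 [125, 146, 152]; 34 [124, 143, 149]; 37 [122, 144, 151]; 40 [107, 126, 132]; 43 [100, 119, 124]; 46 [63, 75, 79]; 49 [24, 25, 29]; 52 [24, 25, 29];
```

The carton's near end sits 31–34 mm from the TCP along its length (31 ideal), so it's centred. Lower it.

```bash
python3 -m pendant '[0,0,0,0,0,0.08,1,0,0,0,0,0,0.16,1,0,0,0,0,0,0.22,1,0,0,0,0,0,0.25,1,0,0,0,0,0,0.25,1]' | grep -v ori
python3 -m pendant '[0,0,0,0,0,0.01,1,0,0,0,0,0,0.012,1,0,0,0,0,0,0.012,1]' | grep -v ori
python3 -m pendant '[0,0,0,0,0,0.008,1,0,0,0,0,0,0.014,1,0,0,0,0,0,0.014,1]' | grep -v ori
```

```text
time_s: 26.73
eef_pos: [0.432, 0.1579, 0.0078]
contact_force: [-1.0, -0.4, 0.4]
finger_gap: 0.0425
grasp_force: 61.3
time_s: 26.98
eef_pos: [0.4326, 0.1583, 0.0068]
contact_force: [0.4, -0.5, -0.4]
finger_gap: 0.0422
grasp_force: 61.3
time_s: 27.23
eef_pos: [0.4324, 0.1583, 0.0044]
contact_force: [0.1, -0.1, 0.3]
finger_gap: 0.0424
grasp_force: 61.5
```

Release, retreat up and back toward the start side, then check everything.

```bash
python3 -m pendant '[0,0,0,0,0,0,-1,0,0,0,0,0,0,-1,0,0,0,0,0,0,-1,0,0,0,0,0,0,-1,0,0,0,0,0,0,-1]' | grep -v ori
python3 -m pendant '[0,0,0,0,0,-0.2,-1,0,0,0,0,0,-0.4,-1,0,0,0,0,0,-0.6,-1,0,0,0,0,0,-0.9,-1,0,0,0,0,0,-0.9,-1]' | grep -v ori
python3 -m pendant '[0,0,0,-0.2,0,0,-1,0,0,0,-0.45,0,0,-1,0,0,0,-0.7,0,0,-1,0,0,0,-0.95,0,0,-1,0,0,0,-0.95,0,0,-1]' | grep -v ori
python3 -m pendant '[0,0,0,-0.2,0,0,-1,0,0,0,-0.45,0,0,-1,0,0,0,-0.7,0,0,-1,0,0,0,-0.95,0,0,-1,0,0,0,-0.95,0,0,-1]' | grep -v ori
python3 - <<'E'
from h import *
c=cam("top");s=cam("scene")
t=[]
for p in [(.4305,-.305,.03),(.643,.265,.02),(.457,.014,.02),(.431,.158,.01)]:
    col=[]
    for x in(c,s):
        u,v=np.round(proj(x,p)).astype(int); k=cv2.resize(x["bgr"][max(0,v-24):v+24,u-24:u+24],(200,200),interpolation=cv2.INTER_CUBIC); print(u,v)
        col.append(k)
    t.append(np.vstack(col))
cv2.imwrite("pics/f.png",np.hstack(t))
E
```

```text
time_s: 27.65
eef_pos: [0.4323, 0.1582, 0.0044]
contact_force: [0.1, 0.4, -0.0]
finger_gap: 0.0852
grasp_force: 0.0
time_s: 28.07
eef_pos: [0.4357, 0.1585, 0.145]
contact_force: [0.8, -0.3, 0.1]
finger_gap: 0.0855
grasp_force: 0.0
time_s: 28.48
eef_pos: [0.3982, 0.0135, 0.1388]
contact_force: [0.9, 0.5, -0.0]
finger_gap: 0.0855
grasp_force: 0.0
time_s: 28.9
eef_pos: [0.365, -0.1258, 0.1394]
contact_force: [0.2, 0.0, -0.4]
finger_gap: 0.0854
grasp_force: 0.0
353 230
353 288
158 160
201 149
244 223
226 216
194 232
174 202
```

View pics/f.png

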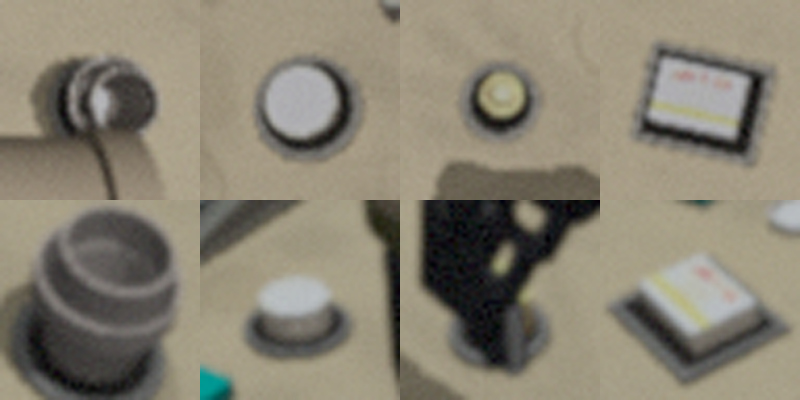

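All four kit pieces sit inside their trays: jar at (302,100) in tray (308,108), weight at (502,97), carton at (703,98) in tray (705,103). The narrow cup's nesting needs a numeric check, so I'll move the arm clear first.

```bash
python3 -m pendant '[0,0,0,0.2,0,-0.2,-1,0,0,0,0.45,0,-0.3,-1,0,0,0,0.7,0,-0.3,-1,0,0,0,0.95,0,-0.3,-1,0,0,0,0.95,0,-0.3,-1]' | grep -v ori
python3 -m pendant '[0,0,0,0.2,0,0,-1,0,0,0,0.45,0,0,-1,0,0,0,0.7,0,0,-1,0,0,0,0.9,0,0,-1,0,0,0,0.9,0,0,-1]' | grep -v ori
python3 - <<'E'
from h import *
c=cam("top");s=cam("scene")
for x in(c,s):
    print(x is c,"tray/wide rim/narrow rim predicted px:",*[proj(x,(.4305,-.305,z)).round(1) for z in(.006,.053,.073)])
    u,v=np.round(proj(x,(.4305,-.305,.05))).astype(int); h=24; f=8
    b=cv2.resize(x["bgr"][v-h:v+h,u-h:u+h],None,fx=f,fy=f,interpolation=cv2.INTER_CUBIC); g=cv2.GaussianBlur(cv2.cvtColor(b,cv2.COLOR_BGR2GRAY),(0,0),4)
    # radial samples about predicted centre of each rim: brightest gray ring point near the predicted ring
    for nm,z,r in(("wide",.053,.0305),("narrow",.073,.0235)):
        pts=[]
        for a in np.radians(np.arange(0,360,10)):
            best=None
            for d in np.arange(-.005,.00501,.0005):
                q=proj(x,(.4305+(r+d)*np.cos(a),-.305+(r+d)*np.sin(a),z)); X=((q-[u-h,v-h]+.5)*f-.5).round().astype(int)
                if (X<0).any() or (X>=2*h*f).any(): continue
                val=int(g[X[1],X[0]]); bb=b[X[1],X[0]].astype(int)
                if bb[2]-bb[0]>24: continue
                if best is None or val>best[0]: best=(val,r+d)
            if best: pts.append((best[1]*np.cos(a),best[1]*np.sin(a)))
        P=np.array(pts)*1000
        A=np.c_[2*P,np.ones(len(P))]; sol=np.linalg.lstsq(A,(P**2).sum(1),rcond=None)[0]
        print(nm,"offset mm",sol[:2].round(1),"r",np.sqrt(sol[2]+sol[:2]@sol[:2]).round(1),len(P))
E
```

```text
time_s: 29.42
eef_pos: [0.4003, 0.028, 0.1844]
contact_force: [0.3, -0.2, 0.7]
finger_gap: 0.0854
grasp_force: 0.0
time_s: 29.83
eef_pos: [0.4298, 0.1592, 0.1836]
contact_force: [-0.3, -0.5, -1.6]
finger_gap: 0.0855
grasp_force: 0.0
True tray/wide rim/narrow rim predicted px: [350.9 230.6] [355.6 230.3] [357.7 230.2]
wide offset mm [ 1.2 -2.1] r 31.3 36
narrow offset mm [-0.2 -3.9] r 24.7 36
False tray/wide rim/narrow rim predicted px: [350.7 296.4] [354.9 280.1] [356.8 272.7]
wide offset mm [1.4 0.1] r 32.3 36
narrow offset mm [-3.3 -2. ] r 23.5 36
```

```bash
python3 -m pendant '[0,0,0,0,0,0,-1,0,0,0,0,0,0,-1,0,0,0,0,0,0,-1]' | grep -v ori; python3 -c "
from plant import env
print(env.finish_job())"
```

```text
time_s: 30.18
eef_pos: [0.4304, 0.1501, 0.1844]
contact_force: [-0.8, -0.0, 1.1]
finger_gap: 0.0856
grasp_force: 0.0
the job is handed in; nothing more can be done
None
```

I handed the job in at about 30 s: the wide cup, jar, weight and carton are each in their matching tray, the narrow cup is nested in the wide cup, and the last camera checks looked good, but the hand-in returned no verdict.

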